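# Set a length stop against its backlash and lay the work to it

### The job

The stop of the length gauge stands too far to the right of the red mark, and its rack drive has a few millimetres of play. With the knob, back the stop off until it is clearly left of the red mark, then wind it up to the right until the black pointer lines up with the mark, so that the play is taken up against the work; if you go too far, back off and come up again. Then lay the thick pale offcut flat on the gauge's bed, its long side against the fence and its end touching the stop, without shifting the stop off the mark, and leave the other loose things where they are.

Things in the scene. Friction and masses are not known exactly. Their poses are not given: they have to be found in the camera images.
- gauge: fixed length gauge: grey bed 150 (x) by 260 (y) by 12 mm; x away from the robot, y left along the fence, z up; origin on the worktop, bed from y -120 to +140 mm. On its far edge a fence 15 mm wide, only 10 mm high (top 22 mm above the worktop), working face at x = +55 mm, scale in 5 mm steps. A blue pinion housing (52 by 56 mm, top 38 mm high) with the knob stands at x -43, y +100 mm
- knob (a joint): black knob (rad), positive clockwise from above, 0 at the start, range -2.3 to 2.3; stiff (0.3 N m), stays put. Clockwise drives the rack right (gauge -y), 20 mm per rad. The rack's two dogs embrace the stop's lug with 5 mm play, so after a reversal the stop stands still for up to 0.25 rad. 1.5 N shifts the stop within the play; pushed left, its lug comes to rest on the left dog
- knob_grip (a point): on the knob's vertical axis, half way up its grip: a black bar 46 long, 14 wide, 24 mm high (12 mm above and below this point) with a white line on top, on a round skirt of 48 mm diameter. Site x runs along the bar (along gauge x at the start)
- stop_pointer (a point): tip of the black pointer, 3 mm wide, on the orange stop, over the fence; its centre line is 1.5 mm left of the stop face; axes as the gauge's. The stop is 30 mm long in y, its top 40 mm above the worktop; it slides along gauge y
- stop_face (a point): on the orange stop: the point where the bed, the fence face and the steel stop face (facing right, gauge -y) meet; axes as the gauge's. The stop face reaches from here 40 mm toward the robot and 28 mm up
- stop_lug (a point): left face of the orange lug on the stop, between the dark dogs of the rack; axes as the gauge's
- drive_dog (a point): right face of the rack's left dog; its y minus the lug's y (gauge axes) is 0 when the play is taken up by winding to the right, and 5 mm when the lug lies on the other dog
- set_mark: red mark, fixed: a red strip 3 mm wide (y) and 20 mm long (x) along the middle of the top, 25 mm above the worktop, of a white block 18 mm wide behind the fence; axes as the gauge's; origin on the worktop under the strip. The pointer lines up when its y (gauge axes) is the same. It lies 6 to 20 mm left of the pointer at the start, and the stop can go at least 15 mm farther left
- offcut: the work: thick pale maple offcut, 34 (its x) by 70 (its y) by 30 mm high, about 50 g, loose on the worktop; origin at the centre of its underside, z up
- thin_offcut: bystander: thin pale offcut 40 by 75 by 16 mm, loose; origin at the centre of its underside
- sanding_block: bystander: brown sanding block 62 by 107 by 29 mm, loose; origin at the centre of its underside
- screwdriver: bystander: red-handled screwdriver 195 mm long, loose; origin at the middle of its underside
Not all that is in view belongs to the job. There is more than one size of the offcut; the job needs the largest.

How it is judged:
By the outcome, as a careful person would: the job done as asked, in the order asked, and still so for the second after the job is handed in, with the robot touching nothing.
It also fails if it takes over 54 s, if anything falls off the work surface, if the arm or the gripper's body presses on something with over 40 N, if the wrist force passes 120 N, or if a joint passes its speed limit or range.

### The arm

A 6-joint arm with a two-finger parallel gripper is mounted at the origin on a cart in front of the work surface, level with it; the furniture and walls round the work are solid. World frame = base frame: x ahead of the robot, y to its left, z up, the work surface at z = 0. Lengths are in mm, angles in rad, forces in N, time in s.
With the tool pointing down it reaches from about 350 to 975 mm from the base axis. Payload 7.1 kg.
Tool frame: the origin (TCP) lies at the very end of the fingers, on their centre line; the grasp point (between the pads) lies 19 mm behind it; z points along the fingers, y is the line along which they close (so a half turn about z gives the same grasp; the last joint's range is limited). The gripper opens to 88 mm and grips with 3 to 60 N. Pads are 20 mm wide; open, the fingers measure 115 mm over their backs; the gripper's body (75 mm by 178 mm) begins 61 mm behind the grasp point.
Start: joints at [-1.292, 0.423, 1.63, -0, 1.089, -0.019], TCP at [183.404, -597.468, 200.275] pointing down, gripper open.
Joint ranges: [-3, 3], [-0.9, 2.11], [0.09, 2.58], [-1.31, 4.45], [0.11, 2.69], [-2.54, 2.54]. Speed limits (rad/s): [2.39, 2.39, 3.01, 3.14, 3.14, 3.14].

### API

Orientations are given as a rotation vector (axis times angle).
In Python, from workcell import sensors, imaging, close_job gives the robot as it stands. The module is installed in compiled form; this text tells all that it offers.
- The arm moves only by the tool servo_tool, never from a script. Its argument "steps" is a list of rows, each a list of 3 entries, a list of its own where there are three numbers: the shift along the world's x, y, z in m, then the turn, a rotation vector about the world's x, y, z in degrees, then the opening, from -1 (shut) to 1 (fully open). A call has exactly 8 rows; each row shifts and turns the commanded pose from where the row before left it; what a row does not reach is not made up. A row lasts 1/12 s, in which the tool goes at most 41.7 mm and 7.16 degrees, less where a joint would pass 70% of its speed; a pose out of reach is approached as far as the arm can. A call is refused whole if a number of a shift passes 0.0417 or a number of a turn 7.16, either way. A call with a gripper value outside its range is refused whole. The fingers move at their own pace and stop on an object; the grip force is fixed at half the most. Time passes only in rows, so rows that do not move let the fingers close, or fill a call up. It gives the time, the measured TCP pose, the force, the opening and the grip force at its end, in the units of the state.
- sensors.get_obs(): the state, without advancing time (a new reading comes with each control period).
- imaging.get_image(name): name is "scene" or "side" or "wrist"; returns a dict with "color" (420x560x3 uint8, blue, green, red), "range_z" (420x560 float32, mm along the optical axis (not along the pixel's ray), 0 where there is no reading), "vertical_fov" (degrees; the focal length in pixels is half the picture's height over the tangent of half this angle, whatever the lens; pixels are square), "cx", "cy" (the principal point, pixels), "k1" (the pictures are not rectified: a ray, as slopes to the right and down, at radius r is drawn at 1 + k1 r^2 times it, then the intrinsics apply), "rvec" (rotation vector, rad) and "tvec" (3), from world to camera coordinates, as OpenCV has them; the wrist camera has in their place "tool_from_camera" (4x4, takes a point from camera to tool coordinates, whose origin is the TCP and whose axes are the flange's). Camera axes: x right, y down, z forward; pixel columns grow to the right and rows downward; lengths in mm; the calibration is good to about 2 mm. A picture is of the moment at which its call begins: read the wrist's pose just before it.
- close_job(): hands the job in; it is judged then, once.
The state is a dict: "t": time; "qpos": joint angles; "qvel": joint speeds; "joint_torque": joint torques, N m; "ee_pos": TCP position; "orientation": TCP orientation; "ft_force": force on the tool from outside, world axes, zero at the start; "moment": the same for the moment, N m; "width": finger opening in mm; "grasp_force": force on a finger pad.
Only numpy, scipy, OpenCV 4.12 (cv2) and the standard library are available. Lean on these libraries where they do the work, as an engineer would, in place of code of your own. Each camera call takes 0.05 s, during which the arm holds its last target. There are 200 camera calls.

## Working session

There is one attempt and no reset: what is moved stays moved. The work goes in short steps, Python scripts to look and compute and a tool call to move; the robot and the scene stay as the last step left them, time stands still between calls to the robot, and variables do not carry over. Pictures are saved under pics/ and viewed, at most 10 in all, crops included, and the job is handed in when it is done.

Besides the shell and the picture viewer there is one more tool, called after "Emit:" as name([rows], argument=value, ...), one row to a line, values as JSON. servo_tool: Moves the arm, as the interface text tells. Its arguments: {"type":"object","properties":{"steps":{"type":"array"}},"required":["steps"]}

```bash
mkdir -p pics; cat > h.py <<'E'
import numpy as np, cv2, pickle
from workcell import sensors, imaging
def cam(im, obs=None):
    H,W=im["color"].shape[:2]; f=H/2/np.tan(np.radians(im["vertical_fov"])/2)
    if "rvec" in im:
        R=cv2.Rodrigues(np.array(im["rvec"],float))[0]; t=np.array(im["tvec"],float).ravel()
        Rw=R.T; o=-R.T@t
    else:
        T=np.array(im["tool_from_camera"]); Rt=cv2.Rodrigues(np.array(obs["orientation"],float))[0]
        Rw=Rt@T[:3,:3]; o=Rt@T[:3,3]+np.array(obs["ee_pos"])
    K=np.array([[f,0,im["cx"]],[0,f,im["cy"]],[0,0,1.]])
    return K,np.array([im["k1"],0,0,0,0.]),Rw,o
def rays(im,px,obs=None):
    K,d,Rw,o=cam(im,obs)
    p=cv2.undistortPoints(np.array(px,float).reshape(-1,1,2),K,d).reshape(-1,2)
    return o,(Rw@np.c_[p,np.ones(len(p))].T).T
def onplane(im,px,z,obs=None):
    o,r=rays(im,px,obs); return o+r*((z-o[2])/r[:,2])[:,None]
def cloud(im,obs=None):
    H,W=im["range_z"].shape; v,u=np.mgrid[:H,:W]
    o,r=rays(im,np.c_[u.ravel(),v.ravel()],obs)
    return (o+r*im["range_z"].reshape(-1,1)).reshape(H,W,3)
def project(im,P,obs=None):
    K,d,Rw,o=cam(im,obs); 
    return cv2.projectPoints((np.array(P,float).reshape(-1,3)-o)@Rw,np.zeros(3),np.zeros(3),K,d)[0].reshape(-1,2)
def snap(name,fn):
    obs=sensors.get_obs(); im=imaging.get_image(name)
    pickle.dump((im,obs),open(fn+".pkl","wb")); cv2.imwrite("pics/"+fn+".png",im["color"]); return im,obs
E
python3 - <<'E'
from h import *
for n in ("scene","side","wrist"):
    im,o=snap(n,n+"0"); K,d,R,c=cam(im,o); print(n,K[0,0],c.round(),R[:,2].round(2))
print(o["t"],o["ee_pos"],o["orientation"],o["width"])
a=cv2.imread("pics/scene0.png")
cv2.imwrite("pics/all0.png",cv2.resize(np.hstack([cv2.imread("pics/side0.png"),cv2.imread("pics/wrist0.png")]),(800,300)))
E
```

```text
scene 492.7378606823495 [ -329. -1110.   748.] [ 0.53  0.71 -0.45]
side 414.0317449650132 [  293. -1145.   740.] [ 0.14  0.85 -0.5 ]
wrist 332.81827800209885 [ 259. -575.  383.] [-0.27 -0.08 -0.96]
0.1 [ 183.26159438 -596.9611269   199.58878655] [-3.10547689e+00 -4.65863285e-01  2.96280907e-04] 87.92403913699022
```

View pics/scene0.png

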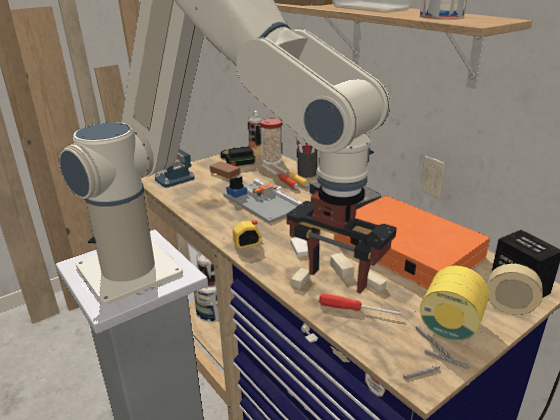

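View pics/all0.png

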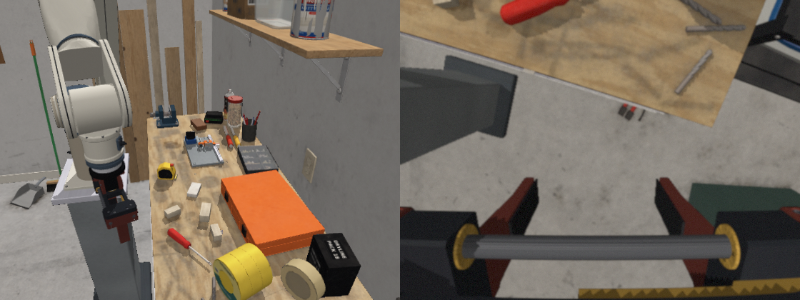

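The scene view shows the gauge at about (262,195) and pale offcuts at (300,247), (300,280), (342,265) and (375,283), with the screwdriver at (345,302). The side view shows the same items with the gauge farther off. I'll build a top-down map from the depth data.

```bash
python3 - <<'E'
from h import *
# ortho map: x 250..850?, y -700..500
S=1.0; X0,X1,Y0,Y1=200,800,-600,600
for n in ("side","scene"):
    im,o=pickle.load(open(n+"0.pkl","rb")); P=cloud(im,o).reshape(-1,3); C=im["color"].reshape(-1,3)
    m=(im["range_z"].ravel()>0)&(P[:,2]>-15)&(P[:,2]<140); P=P[m];C=C[m]
    hsv=cv2.cvtColor(C[None],cv2.COLOR_BGR2HSV)[0].astype(int)
    print(n,"z table pct",np.percentile(P[:,2],[5,25,50]).round(1))
    # elevated pale
    pale=(hsv[:,1]<90)&(hsv[:,2]>130)&(P[:,2]>8)&(P[:,2]<45)
    M=np.zeros((600,600),np.uint8); Q=P[pale]; ix=((Q[:,0]-X0)/2).astype(int); iy=((Q[:,1]-Y0)/2).astype(int)
    k=(ix>=0)&(ix<300)&(iy>=0)&(iy<600); M[iy[k],ix[k]]=255
    M=cv2.dilate(M,np.ones((5,5)))
    nn,L=cv2.connectedComponents(M)
    lab=L[iy[k],ix[k]]; Q=Q[k]
    for i in range(1,nn):
        q=Q[lab==i]
        if len(q)<60: continue
        top=q[q[:,2]>np.percentile(q[:,2],90)-4]
        (c,s,a)=cv2.minAreaRect(top[:,:2].astype(np.float32))
        print(i,len(q),"zmax",np.percentile(q[:,2],95).round(1),np.round(c),np.round(s),round(a,1))
    blue=(hsv[:,0]>100)&(hsv[:,0]<125)&(hsv[:,1]>130)&(P[:,2]>5)&(P[:,0]>200)&(P[:,1]>-100)
    print("blue",blue.sum(),np.median(P[blue],0).round())
    org=(hsv[:,0]<14)&(hsv[:,1]>170)&(P[:,2]>20)&(P[:,2]<45)&(P[:,1]>0)
    print("orange",org.sum(),np.median(P[org],0).round())
    im2=im["color"]
    c=project(im,np.median(P[blue],0),o)[0].astype(int); print(c)
im=cv2.imread("pics/scene0.png")[160:320,210:410]; im=cv2.resize(im,None,fx=3.5,fy=3.5,interpolation=cv2.INTER_CUBIC); cv2.imwrite("pics/crop1.png",im)
E
```

```text
side z table pct [-2.5  0.5 31.1]
1 113 zmax 18.4 [ 386. -541.] [ 7. 96.] 34.1
2 209 zmax 25.2 [ 456. -454.] [27. 56.] 1.8
3 292 zmax 32.9 [ 438. -355.] [73. 34.] 72.8
4 176 zmax 26.0 [ 322. -327.] [54. 28.] 22.2
5 248 zmax 18.6 [ 419. -210.] [78. 41.] 67.4
13 799 zmax 21.2 [570.  71.] [ 82. 203.] 21.5
26 117 zmax 23.6 [533. 186.] [82. 74.] 1.4
28 85 zmax 41.0 [740. 327.] [71. 20.] 0.1
blue 110 [457. 158.  32.]
orange 106 [650. 128.  25.]
[265 197]
scene z table pct [-3.7 -0.3 11.8]
1 114 zmax 18.5 [ 387. -542.] [10. 95.] 33.7
2 215 zmax 25.8 [ 457. -455.] [29. 54.] 1.9
3 286 zmax 31.2 [ 438. -356.] [74. 35.] 73.0
4 175 zmax 23.6 [ 324. -330.] [58. 28.] 22.6
5 204 zmax 17.3 [ 422. -213.] [77. 40.] 66.1
9 821 zmax 22.1 [534.  60.] [203. 129.] 79.2
16 88 zmax 22.4 [551. 184.] [73. 55.] 25.7
22 143 zmax 42.5 [726. 334.] [37. 76.] 47.3
blue 131 [449. 160.  29.]
orange 92 [651. 127.  25.]
[235 192]
```

View pics/crop1.png

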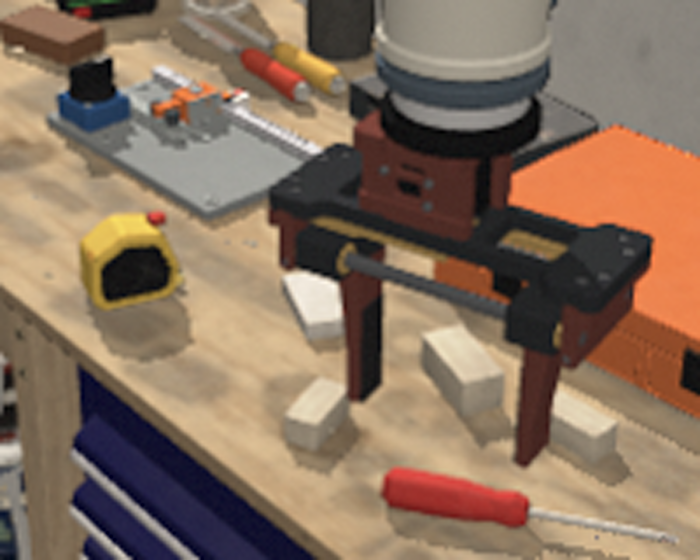

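The crop shows the gauge with its blue housing and knob at about (92,95), the orange stop at (185,100) and the fence running right. The thick offcut is at (460,370), and the world estimate for it is (438,-355). I'll take a closer look with the wrist camera on the way over.

Emit:
servo_tool([
  [[0.0225,0.03,0],[0,0,0],1],
  [[0.0225,0.03,0],[0,0,0],1],
  [[0.0225,0.03,0],[0,0,0],1],
  [[0.0225,0.03,0],[0,0,0],1],
  [[0.0225,0.03,0],[0,0,0],1],
  [[0.0225,0.03,0],[0,0,0],1],
  [[0.0225,0.03,0],[0,0,0],1],
  [[0,0,0],[0,0,0],1],
])

```text
t: 0.82
ee_pos: [343.3, -382.8, 200.1]
orientation: [-3.104, -0.472, -0.001]
ft_force: [-0.0, -0.2, 0.3]
width: 87.5
grasp_force: 0.0
```

```bash
python3 -c "
from h import *
snap('wrist','w1')"
```

Emit:
servo_tool([
  [[0.012,0.039,0],[0,0,0],1],
  [[0.012,0.039,0],[0,0,0],1],
  [[0.012,0.039,0],[0,0,0],1],
  [[0.012,0.039,0],[0,0,0],1],
  [[0.012,0.039,0],[0,0,0],1],
  [[0.012,0.039,0],[0,0,0],1],
  [[0.012,0.039,0],[0,0,0],1],
  [[0.012,0.039,0],[0,0,0],1],
])

```text
t: 1.53
ee_pos: [437.3, -74.6, 200.5]
orientation: [3.107, 0.464, 0.001]
ft_force: [1.1, -0.3, 0.1]
width: 87.8
grasp_force: 0.0
```

Emit:
servo_tool([
  [[0.005,0.039,0],[0,0,0],1],
  [[0.005,0.039,0],[0,0,0],1],
  [[0.005,0.039,0],[0,0,0],1],
  [[0.005,0.039,0],[0,0,0],1],
  [[0.005,0.039,0],[0,0,0],1],
  [[0,0,0],[0,0,0],1],
  [[0,0,0],[0,0,0],1],
  [[0,0,0],[0,0,0],1],
])

```text
t: 2.2
ee_pos: [461.9, 118.7, 200.0]
orientation: [3.106, 0.466, -0.001]
ft_force: [-0.8, 0.1, -0.3]
width: 87.9
grasp_force: 0.0
```

```bash
python3 -c "
from h import *
im,o=snap('wrist','w2'); print(o['ee_pos'],o['orientation'],o['ft_force'],o['t'])
a=cv2.imread('pics/w1.png');b=cv2.imread('pics/w2.png');cv2.imwrite('pics/w12.png',np.vstack([cv2.resize(a,(280,210)).repeat(1,0),])) 
"
```

```text
[461.86307626 118.66825034 199.98628664] [ 3.10625911e+00  4.66209697e-01 -1.17552944e-03] [-0.76609679  0.08987245 -0.32371008] 2.2
```

View pics/w2.png

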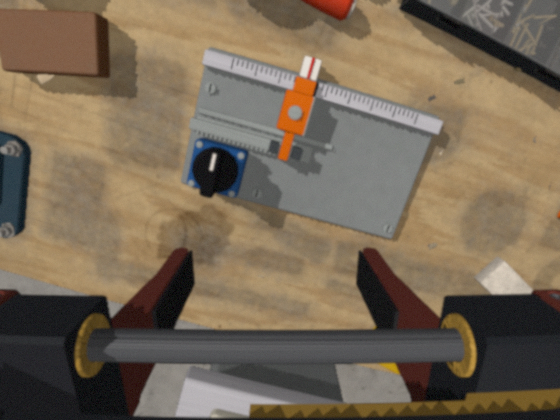

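The wrist view shows the gauge: fence from (208,50) to (442,122), orange stop at (295,105) with the red mark at (312,66), and the knob at (212,168) on its blue housing. Next I'll compute the gauge frame, knob and pointer/mark positions.

```bash
cat >> h.py <<'E'
def hsvof(im): return cv2.cvtColor(im["color"],cv2.COLOR_BGR2HSV).astype(int)
E
python3 - <<'E'
from h import *
im,o=pickle.load(open("w2.pkl","rb")); P=cloud(im,o); h=hsvof(im); C=im["color"]
Z=P[...,2]; ok=im["range_z"]>0
bed=ok&(abs(Z-12)<3.5)&(h[...,1]<60)
bed[250:]=0
q=P[bed][:,:2].astype(np.float32); 
n,L,st,_=cv2.connectedComponentsWithStats(cv2.morphologyEx(bed.astype(np.uint8),cv2.MORPH_OPEN,np.ones((3,3))))
i=1+st[1:,4].argmax(); q=P[L==i]; print("bed",st[i],np.median(q[:,2]),cv2.minAreaRect(q[:,:2].astype(np.float32)))
print("table z",np.median(Z[200:230,100:160]))
# fence line corners guess
print("fence top corners", onplane(im,[(208,50),(442,122)],22,o).round(1))
print("bed near right corner",onplane(im,[(395,238)],12,o).round(1))
bl=ok&(h[...,0]>100)&(h[...,0]<125)&(h[...,1]>150)&(h[...,2]>60); bl[:,:150]=0;bl[:120]=0;bl[230:]=0
print("blue z",np.median(Z[bl]),cv2.minAreaRect(P[bl&(abs(Z-38)<4)][:,:2].astype(np.float32)))
k=ok&(h[...,2]<60);k[:, :180]=0;k[:,260:]=0;k[:140]=0;k[205:]=0
print("black z",np.percentile(Z[k],[5,50,90,98]))
w=(C.min(2)>150);w[:, :190]=0;w[:,230:]=0;w[:145]=0;w[200:]=0
v,u=np.nonzero(w);print("white",u.mean(),v.mean(),len(u),u.min(),u.max(),v.min(),v.max(),np.median(Z[w]))
r=((h[...,0]<6)|(h[...,0]>174))&(h[...,1]>150);r[90:]=0;r[:50]=0;r[:,:295]=0;r[:,330:]=0
v,u=np.nonzero(r);print("red",u.mean(),v.mean(),len(u))
cv2.imwrite("pics/crop2.png",cv2.resize(C[45:210,180:345],None,fx=3.5,fy=3.5,interpolation=cv2.INTER_CUBIC))
E
```

```text
bed [  237    99   195   139 15837] 11.39882248900426 ((501.96185302734375, 62.15724182128906), (130.0727081298828, 193.5128631591797), 1.7862664461135864)
table z -0.6450197372044215
fence top corners [[576.7 223.4  22. ]
 [582.6 -31.4  22. ]]
bed near right corner [[442.9 -39.1  12. ]]
blue z 37.07174980711494 ((466.8829040527344, 183.53489685058594), (49.99740219116211, 53.90192413330078), 1.8452129364013672)
black z [44.62540309 47.50686661 70.94617727 71.58808139]
white 212.35555555555555 161.75555555555556 45 210 215 154 169 71.24403418192469
red 310.82608695652175 67.0 23
```

View pics/crop2.png

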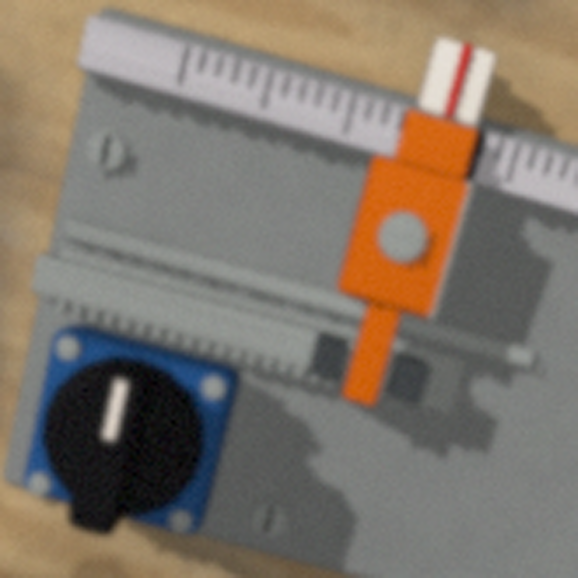

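The crop shows the white line on the knob bar at (115,410), the red mark at (460,80), and a dark edge at (478,150) right of the orange that should be the pointer, about 10 mm right of the mark. The gauge yaw is about 1.7°.

```bash
python3 - <<'E'
from h import *
im,o=pickle.load(open("w2.pkl","rb")); P=cloud(im,o); Z=P[...,2]
m=(Z>66)&(Z<76);m[:, :180]=0;m[:,260:]=0;m[:140]=0;m[205:]=0
print(m.sum(),cv2.minAreaRect(P[m][:,:2].astype(np.float32)))
print(onplane(im,[(212.2,154),(212.2,169)],71,o).round(1))
print("tool x",cv2.Rodrigues(np.array(o["orientation"]))[0].round(3))
print("red",onplane(im,[(180+467/3.5,45+45/3.5),(180+452/3.5,45+115/3.5)],25,o).round(1))
print("ptr?",onplane(im,[(180+478/3.5,45+150/3.5)],30,o).round(1), Z[45+40:45+48,180+130:180+140].round())
# offcut from w1
im,o=pickle.load(open("w1.pkl","rb")); P=cloud(im,o); Z=P[...,2]; print(o["ee_pos"])
h=hsvof(im); m=(abs(Z-30)<4)&(h[...,1]<100)&(h[...,2]>110)&(P[...,0]>380)&(P[...,0]<500)&(abs(P[...,1]+355)<60)
print(m.sum(),np.median(Z[m]),cv2.minAreaRect(P[m][:,:2].astype(np.float32)))
E
```

```text
692 ((465.8802490234375, 183.81968688964844), (46.14309310913086, 14.181360244750977), 1.8469699621200562)
[[485.3 186.4  71. ]
 [471.5 182.9  71. ]]
tool x [[ 0.956  0.294 -0.001]
 [ 0.294 -0.956 -0.001]
 [-0.001  0.    -1.   ]]
red [[600.1 120.1  25. ]
 [580.9 118.2  25. ]]
ptr? [[573.5 108.4  30. ]] [[28. 28. 28. 29. 27. 28. 27. 29. 22. 20.]
 [27. 27. 27. 27. 28. 27. 29. 28. 21. 20.]
 [29. 28. 28. 29. 28. 30. 28. 28. 23. 21.]
 [27. 27. 28. 29. 28. 28. 29. 23. 23. 22.]
 [29. 28. 29. 29. 28. 28. 27. 20. 23. 22.]
 [29. 27. 29. 28. 29. 27. 28. 22. 22. 22.]
 [27. 30. 28. 27. 27. 30. 28. 20. 21. 21.]
 [27. 30. 28. 28. 28. 27. 21. 22. 21. 22.]]
[ 343.28924106 -382.80647848  200.05513539]
2422 29.479985844965483 ((439.9951477050781, -355.20074462890625), (69.60014343261719, 34.52825164794922), 72.7173843383789)
```

Emit:
servo_tool([
  [[0.001,0.0165,-0.02],[0,0,-7],1],
  [[0.001,0.0165,-0.03],[0,0,-7],1],
  [[0.001,0.0165,-0.03],[0,0,-1.2],1],
  [[0.001,0.0156,-0.03],[0,0,0],1],
  [[0,0,-0.02],[0,0,0],1],
  [[0,0,-0.012],[0,0,0],1],
  [[0,0,-0.007],[0,0,0],1],
  [[0,0,0],[0,0,0],1],
])

```text
t: 2.92
ee_pos: [465.3, 182.8, 50.0]
orientation: [3.14, 0.047, -0.004]
ft_force: [0.9, -0.3, 0.1]
width: 87.9
grasp_force: 0.0
```

Emit:
servo_tool([
  [[0,0,0],[0,0,0],0],
  [[0,0,0],[0,0,0],-0.5],
  [[0,0,0],[0,0,0],-1],
  [[0,0,0],[0,0,0],-1],
  [[0,0,0],[0,0,0],-1],
  [[0,0,0],[0,0,0],-1],
  [[0,0,0],[0,0,0],-1],
  [[0,0,0],[0,0,0],-1],
])

```text
t: 3.58
ee_pos: [465.9, 184.7, 51.4]
orientation: [-3.141, -0.051, -0.0]
ft_force: [-0.1, -0.7, -0.2]
width: 38.3
grasp_force: 0.0
```

```bash
python3 -c "
from h import *
im,o=snap('wrist','w3'); print(o['ee_pos'],o['orientation'],o['ft_force'],o['width'],o['grasp_force'])
"
```

```text
[465.94086236 184.74327798  51.39347215] [-3.14108258e+00 -5.13666783e-02 -3.46028107e-04] [-0.05135731 -0.68340357 -0.23820038] 38.299360531516136 0.0
```

View pics/w3.png

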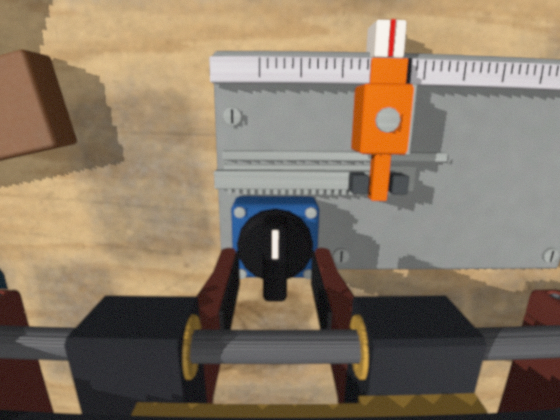

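The view shows the fingers around the bar at (275,265), still closing, with the red mark at (391,38). The dark pointer edge is at the orange's right side, near (411,70). I'll finish closing.

Emit:
servo_tool([
  [[0,0,0],[0,0,0],-1],
  [[0,0,0],[0,0,0],-1],
  [[0,0,0],[0,0,0],-1],
  [[0,0,0],[0,0,0],-1],
  [[0,0,0],[0,0,0],-1],
  [[0,0,0],[0,0,0],-1],
  [[0,0,0],[0,0,4],-1],
  [[0,0,0],[0,0,6],-1],
])

```text
t: 4.3
ee_pos: [465.9, 184.6, 51.2]
orientation: [3.124, 0.329, -0.0]
ft_force: [0.7, -0.0, 0.1]
width: 0.7
grasp_force: 0.0
```

Emit:
servo_tool([
  [[0,0,0],[0,0,7],-1],
  [[0,0,0],[0,0,7],-1],
  [[0,0,0],[0,0,7],-1],
  [[0,0,0],[0,0,7],-1],
  [[0,0,0],[0,0,7],-1],
  [[0,0,0],[0,0,7],-1],
  [[0,0,0],[0,0,7],-1],
  [[0,0,0],[0,0,7],-1],
])

```text
t: 4.97
ee_pos: [465.9, 184.6, 51.3]
orientation: [-2.601, -1.762, -0.0]
ft_force: [0.6, -0.1, -0.1]
width: 0.4
grasp_force: 0.0
```

Emit:
servo_tool([
  [[0,0,0],[0,0,2],-1],
  [[0,0,0],[0,0,0],-1],
  [[0,0,0],[0,0,0],-1],
  [[0,0,0],[0,0,0],-1],
  [[0,0,0],[0,0,0],-1],
  [[0,0,0],[0,0,0],-1],
  [[0,0,0],[0,0,0],-1],
  [[0,0,0],[0,0,0],-1],
])

```text
t: 5.63
ee_pos: [465.9, 184.6, 51.3]
orientation: [2.576, 1.799, -0.0]
ft_force: [-0.4, -0.3, -0.5]
width: 0.8
grasp_force: 0.0
```

```bash
python3 -c "
from h import *
im,o=snap('wrist','w4'); print(o['ee_pos'],o['orientation'],o['ft_force'],o['moment'],o['width'],o['grasp_force'],o['qpos'])
"
```

```text
[465.88430673 184.61183305  51.2633348 ] [ 2.57582725e+00  1.79852509e+00 -8.20779773e-05] [-0.41434643 -0.25055896 -0.45660575] [-0.02962132 -0.02221808 -0.00304242] 0.7654829620044963 0.0 [ 3.53541817e-01  4.81291279e-01  1.99039200e+00 -2.77209106e-05
  6.69958881e-01  7.05283030e-01]
```

View pics/w4.png

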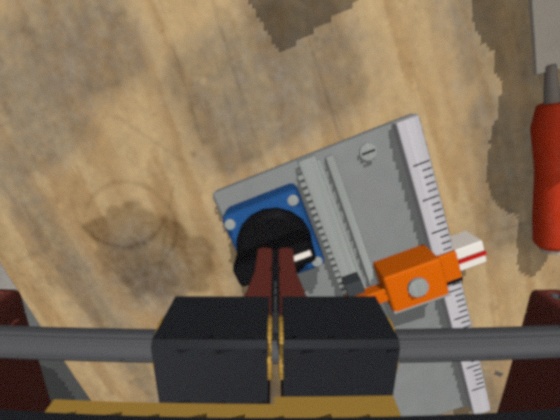

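The fingers shut fully (width 0.7 mm), and the white line at (302,256) still points along gauge x, so the bar was not gripped. I'll find out where the fingertips really are.

```bash
python3 - <<'E'
from h import *
for n in ("w3","w4"):
    im,o=pickle.load(open(n+".pkl","rb")); P=cloud(im,o)
    print(n,"TCP px",project(im,[o["ee_pos"]],o).round(),"bar top ends",project(im,[[443,183.2,71],[489,184.5,71]],o).round(), "tool_from_camera",np.array(im["tool_from_camera"]).round(2).tolist() if n=="w3" else "")
    Z=P[...,2]
    if n=="w3":
        for u,v in [(232,255),(320,255),(275,245),(275,285),(275,296),(215,300)]: print((u,v),P[v,u].round(1))
        m=(Z>60)&(Z<78);m[200:310,:240]*=True; m[:,:250]=0;m[:,300:]=0;m[:200]=0;m[310:]=0
        print(cv2.minAreaRect(P[m][:,:2].astype(np.float32)))
    else:
        for u,v in [(265,255),(285,255),(302,256),(275,252),(275,275),(275,290)]: print((u,v),P[v,u].round(1))
im,o=snap("side","s1"); cv2.imwrite("pics/s1c.png",cv2.resize(im["color"][110:260,180:380],None,fx=3,fy=3))
E
```

```text
w3 TCP px [[274. 251.]] bar top ends [[275. 302.]
 [275. 225.]] tool_from_camera [[0.0, -0.96, -0.29, 79.02], [1.0, 0.0, -0.0, 0.8], [0.0, -0.29, 0.96, -183.9], [0.0, 0.0, 0.0, 1.0]]
(232, 255) [476.9 205.6  83.6]
(320, 255) [477.8 161.8  82.3]
(275, 245) [478.2 184.3  71.8]
(275, 285) [454.2 183.5  71.3]
(275, 296) [447.6 183.3  71.8]
(215, 300) [476.3 207.1 124.3]
((465.9069519042969, 184.1353759765625), (45.97515869140625, 13.80557632446289), 2.1623401641845703)
w4 TCP px [[274. 250.]] bar top ends [[236. 279.]
 [315. 251.]] tool_from_camera 
(265, 255) [465.3 196.3  83. ]
(285, 255) [474.6 192.8  82.7]
(302, 256) [481.5 184.   70.9]
(275, 252) [469.4 193.1  75.7]
(275, 275) [468.6 190.8  96.6]
(275, 290) [466.4 184.9  99.2]
```

View pics/s1c.png

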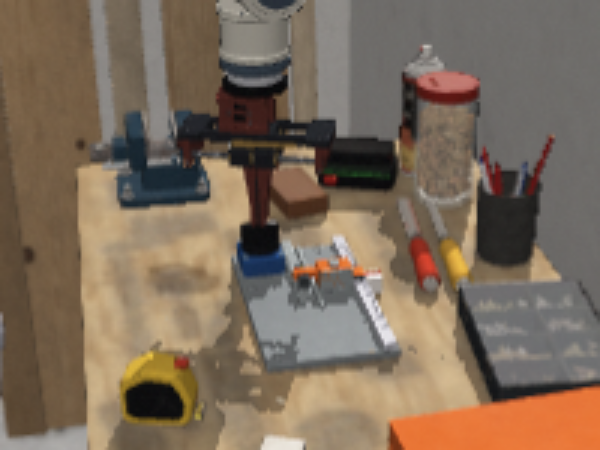

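The side crop shows the fingertips at (262,225), resting just above the knob top instead of around it. So the real finger ends sit about 20 mm above the reported TCP. I'll measure this from the depth.

```bash
python3 - <<'E'
from h import *
im,o=pickle.load(open("w3.pkl","rb")); P=cloud(im,o); R=cv2.Rodrigues(np.array(o["orientation"]))[0]
T=(P-np.array(o["ee_pos"]))@R
h=hsvof(im); 
for u in (228,232,236,318,322,326):
    print(u,[(v,T[v,u].round(0).tolist()) for v in range(244,262,3)])
# side view: lowest red/brown finger pixels
im,o=pickle.load(open("s1.pkl","rb")); P=cloud(im,o)
p=project(im,[o["ee_pos"],np.array(o["ee_pos"])+[0,0,22]],o); print(p, "side px; crop",(p-[180,110])*3)
for v in range(176,194): print(v,im["color"][v,267],P[v,267].round(0))
E
```

```text
228 [(244, [-11.0, -33.0, 39.0]), (247, [-14.0, -33.0, 40.0]), (250, [11.0, -23.0, -25.0]), (253, [12.0, -23.0, -30.0]), (256, [11.0, -22.0, -33.0]), (259, [11.0, -22.0, -36.0])]
232 [(244, [-12.0, -30.0, 40.0]), (247, [-14.0, -30.0, 39.0]), (250, [12.0, -21.0, -26.0]), (253, [11.0, -21.0, -29.0]), (256, [12.0, -20.0, -33.0]), (259, [11.0, -20.0, -36.0])]
236 [(244, [-1.0, -24.0, 14.0]), (247, [-4.0, -24.0, 15.0]), (250, [-6.0, -24.0, 15.0]), (253, [10.0, -19.0, -25.0]), (256, [10.0, -19.0, -30.0]), (259, [10.0, -18.0, -34.0])]
318 [(244, [-12.0, 32.0, 41.0]), (247, [-14.0, 32.0, 40.0]), (250, [11.0, 23.0, -25.0]), (253, [12.0, 22.0, -29.0]), (256, [11.0, 22.0, -32.0]), (259, [12.0, 22.0, -37.0])]
322 [(244, [79.0, 1.0, -184.0]), (247, [-14.0, 35.0, 40.0]), (250, [12.0, 25.0, -26.0]), (253, [12.0, 24.0, -30.0]), (256, [12.0, 24.0, -33.0]), (259, [12.0, 23.0, -37.0])]
326 [(244, [-11.0, 38.0, 39.0]), (247, [79.0, 1.0, -184.0]), (250, [11.0, 27.0, -25.0]), (253, [12.0, 26.0, -30.0]), (256, [12.0, 26.0, -33.0]), (259, [12.0, 25.0, -37.0])]
[[267.1174237  188.78744945]
 [266.94522277 183.36358355]] side px; crop [[261.35227109 236.36234836]
 [260.8356683  220.09075066]]
176 [26 32 63] [465. 171. 109.]
177 [26 30 62] [466. 178. 102.]
178 [28 32 64] [465. 169. 102.]
179 [26 31 63] [465. 175.  95.]
180 [27 30 62] [465. 171.  93.]
181 [27 31 63] [465. 174.  88.]
182 [27 32 63] [464. 167.  87.]
183 [28 32 63] [464. 168.  83.]
184 [26 29 58] [465. 175.  75.]
185 [20 21 38] [463. 162.  78.]
186 [13 12 12] [465. 182.  64.]
187 [13 13 13] [465. 177.  62.]
188 [14 13 13] [465. 178.  58.]
189 [14 12 13] [465. 181.  52.]
190 [15 13 13] [464. 176.  51.]
191 [15 13 13] [464. 177.  46.]
192 [17 15 15] [463. 168.  47.]
193 [18 16 17] [462. 164.  45.]
```

The finger ends are about 24 mm behind the reported TCP, by both cameras. I'll open, turn back, lower by 24 mm and regrip.

Emit:
servo_tool([
  [[0,0,0.005],[0,0,-7],0],
  [[0,0,0.005],[0,0,-7],0],
  [[0,0,0],[0,0,-7],0],
  [[0,0,0],[0,0,-7],0],
  [[0,0,0],[0,0,-7],0],
  [[0,0,0],[0,0,-7],0],
  [[0,0,0],[0,0,-7],0],
  [[0,0,0],[0,0,-7],0],
])

```text
t: 6.4
ee_pos: [465.9, 184.6, 61.3]
orientation: [-3.12, -0.37, 0.0]
ft_force: [0.0, -0.1, 1.4]
width: 43.4
grasp_force: 0.0
```

Emit:
servo_tool([
  [[0,0,0],[0,0,-7],0],
  [[0,-0.0005,0],[0,0,-5],0],
  [[0,0,-0.01],[0,0,0],0],
  [[0,0,-0.01],[0,0,0],0],
  [[0,0,-0.008],[0,0,0],0],
  [[0,0,-0.006],[0,0,0],0],
  [[0,0,0],[0,0,0],0],
  [[0,0,0],[0,0,0],-1],
])

```text
t: 7.07
ee_pos: [465.4, 184.0, 26.5]
orientation: [3.141, 0.052, -0.002]
ft_force: [-0.6, -0.3, 0.5]
width: 39.8
grasp_force: 0.0
```

Emit:
servo_tool([
  [[0,0,0],[0,0,0],-1],
  [[0,0,0],[0,0,0],-1],
  [[0,0,0],[0,0,0],-1],
  [[0,0,0],[0,0,0],-1],
  [[0,0,0],[0,0,0],-1],
  [[0,0,0],[0,0,0],-1],
  [[0,0,0],[0,0,0],-1],
  [[0,0,0],[0,0,0],-1],
])

```text
t: 7.73
ee_pos: [466.2, 184.9, 27.7]
orientation: [-3.14, -0.05, -0.001]
ft_force: [-1.5, 5.5, 1.2]
width: 13.9
grasp_force: 30.0
```

Gripped (13.9 mm, 30 N). Winding CCW by about 66°.

Emit:
servo_tool([
  [[0,0,0],[0,0,3],-1],
  [[0,0,0],[0,0,5],-1],
  [[0,0,0],[0,0,5],-1],
  [[0,0,0],[0,0,5],-1],
  [[0,0,0],[0,0,5],-1],
  [[0,0,0],[0,0,5],-1],
  [[0,0,0],[0,0,5],-1],
  [[0,0,0],[0,0,5],-1],
])

```text
t: 8.4
ee_pos: [466.0, 185.4, 27.7]
orientation: [-2.95, -1.075, -0.002]
ft_force: [-3.7, 8.6, 0.3]
width: 13.7
grasp_force: 30.0
```

Emit:
servo_tool([
  [[0,0,0],[0,0,5],-1],
  [[0,0,0],[0,0,5],-1],
  [[0,0,0],[0,0,5],-1],
  [[0,0,0],[0,0,5],-1],
  [[0,0,0],[0,0,5],-1],
  [[0,0,0],[0,0,3],-1],
  [[0,0,0],[0,0,0],-1],
  [[0,0,0],[0,0,0],-1],
])

```text
t: 9.07
ee_pos: [465.7, 185.6, 27.6]
orientation: [-2.606, -1.752, -0.002]
ft_force: [-4.4, 10.7, 1.6]
width: 13.7
grasp_force: 30.0
```

```bash
python3 -c "
from h import *
im,o=snap('wrist','w5'); print(o['ee_pos'],o['orientation'],o['ft_force'],o['moment'],o['width'],o['grasp_force'],o['t'])
r=np.array(o['orientation']);print(2*np.degrees(np.arctan2(r[1],r[0]))%360)
"
```

```text
[465.67652459 185.61011481  27.63019548] [-2.60580183e+00 -1.75194911e+00 -1.86453955e-03] [-4.41774236 10.72865884  1.59459941] [ 1.89432352  0.63821854 -0.06276024] 13.727785910445817 29.988670349121094 9.0667
67.82795660171001
```

View pics/w5.png

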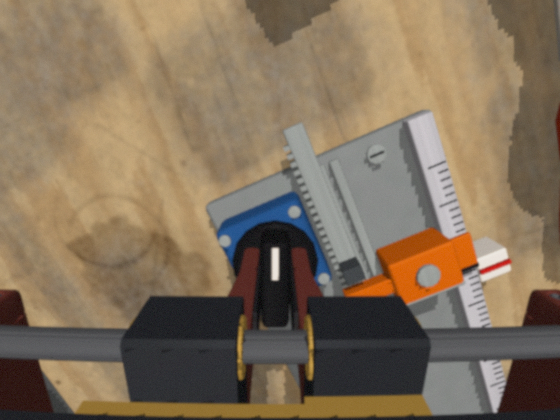

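The knob followed by 66°. The dark pointer at (470,267) and the red mark at (495,265) are now near each other. From here I'll measure this numerically in the gauge frame.

```bash
cat >> h.py <<'E'
A=np.radians(1.85); KN=np.array([466,183.9])
def gauge(P):
    d=P[...,:2]-KN; c,s=np.cos(A),np.sin(A)
    return np.stack([c*d[...,0]+s*d[...,1]-43,-s*d[...,0]+c*d[...,1]+100,P[...,2]],-1)
def meas(im,o,verbose=True):
    G=gauge(cloud(im,o)); h=hsvof(im); ok=im["range_z"]>0
    reg=ok&(G[...,0]>45)&(G[...,0]<105)&(G[...,1]>-20)&(G[...,1]<90)&(G[...,2]>8)&(G[...,2]<55)
    red=reg&((h[...,0]<5)|(h[...,0]>172))&(h[...,1]>140)&(h[...,2]>90)&(G[...,0]>70)
    blk=reg&(h[...,2]<45)&(G[...,2]>22)
    org=reg&(h[...,0]>=6)&(h[...,0]<18)&(h[...,1]>180)&(h[...,2]>90)
    out={}
    for n,m in (("red",red),("blk",blk),("org",org)):
        if m.sum()<4: print(n,m.sum()); continue
        g=G[m]; v,u=np.nonzero(m)
        if n=="red":  # ray onto z=25
            g=gauge(onplane(im,np.c_[u,v],25,o))
        out[n]=g
        print(n,m.sum(),"px",u.mean().round(1),v.mean().round(1),"x",np.percentile(g[:,0],[2,50,98]).round(1),"y",np.percentile(g[:,1],[2,50,98]).round(1),"mean y",g[:,1].mean().round(2),"z",np.percentile(g[:,2],[5,50,95]).round(1))
    return out
E
python3 - <<'E'
from h import *
for n in ("w2","w3","w5"):
    im,o=pickle.load(open(n+".pkl","rb")); print(n); meas(im,o)
# zoomed colours near pointer in w5
    G=gauge(cloud(im,o)); h=hsvof(im)
    if n=="w5":
        for v in range(258,278,2): print(v,[(int(h[v,u,2]),int(h[v,u,0])) for u in range(460,484,2)])
E
```

```text
w2
red 30 px 310.7 67.2 x [70.7 79.6 88.2] y [31.3 32.  32.7] mean y 32.01 z [25. 25. 25.]
blk 0
org 498 px 302.2 90.6 x [45.4 55.4 66.5] y [23.3 34.3 48.3] mean y 34.44 z [26.9 29.  40.3]
w3
red 146 px 391.5 36.9 x [70.3 79.5 88.5] y [31.4 32.5 33.7] mean y 32.55 z [25. 25. 25.]
blk 19 px 408.6 72.7 x [55.4 59.5 64.2] y [21.3 21.8 22.3] mean y 21.84 z [27.4 28.3 29.1]
org 1688 px 386.7 80.0 x [45.4 54.5 66.9] y [23.3 35.6 50.2] mean y 35.95 z [26.8 28.9 40.1]
w5
red 122 px 495.7 265.9 x [70.2 79.3 88. ] y [32.  33.4 34.8] mean y 33.41 z [25. 25. 25.]
blk 6 px 468.8 268.0 x [58.3 60.9 66.1] y [41.3 41.7 42. ] mean y 41.65 z [27.7 28.2 28.7]
org 1324 px 454.5 253.0 x [45.3 51.2 66.5] y [43.5 58.1 70.7] mean y 58.08 z [22.5 29.1 40. ]
258 [(216, 13), (216, 13), (216, 13), (216, 13), (217, 12), (217, 13), (215, 13), (218, 12), (211, 10), (220, 16), (230, 18), (237, 15)]
260 [(215, 12), (215, 13), (216, 13), (216, 13), (216, 13), (218, 12), (215, 13), (217, 13), (216, 10), (231, 16), (234, 16), (235, 15)]
262 [(212, 13), (215, 13), (215, 13), (216, 13), (218, 13), (216, 13), (214, 13), (
[... 297 characters left out ...]
 (230, 18), (231, 15)]
268 [(204, 13), (163, 12), (112, 10), (75, 10), (47, 3), (46, 168), (75, 165), (92, 165), (130, 8), (184, 16), (219, 10), (202, 4)]
270 [(187, 13), (82, 8), (40, 0), (47, 0), (66, 162), (68, 0), (104, 150), (137, 143), (161, 10), (148, 10), (157, 1), (178, 1)]
272 [(204, 12), (114, 10), (61, 15), (70, 150), (94, 20), (119, 158), (167, 165), (190, 155), (180, 162), (138, 8), (141, 2), (192, 1)]
274 [(210, 13), (151, 9), (108, 158), (132, 150), (148, 0), (165, 158), (187, 165), (182, 165), (164, 165), (141, 5), (169, 7), (205, 3)]
276 [(214, 13), (191, 9), (161, 178), (181, 159), (188, 165), (179, 162), (149, 150), (132, 165), (132, 160), (152, 15), (196, 14), (226, 18)]
```

The pointer is now at y≈41.6 and the mark at ≈33, so the stop is clearly left (8 mm). Winding clockwise 34° first.

Emit:
servo_tool([
  [[0,0,0],[0,0,-4],-1],
  [[0,0,0],[0,0,-5],-1],
  [[0,0,0],[0,0,-5],-1],
  [[0,0,0],[0,0,-5],-1],
  [[0,0,0],[0,0,-5],-1],
  [[0,0,0],[0,0,-5],-1],
  [[0,0,0],[0,0,-5],-1],
  [[0,0,0],[0,0,0],-1],
])

```text
t: 9.78
ee_pos: [466.1, 185.3, 27.7]
orientation: [-3.006, -0.908, -0.002]
ft_force: [-1.6, 7.3, 0.2]
width: 14.0
grasp_force: 30.0
```

```bash
cat >> h.py <<'E'
def look(fn):
    im,o=snap('wrist',fn); r=np.array(o['orientation'])
    print(o['t'],np.round(o['ee_pos'],1),"yaw",2*np.degrees(np.arctan2(r[1],r[0]))%360,np.round(o['ft_force'],1),o['width'])
    meas(im,o)
    return im,o
E
python3 -c "
from h import *
look('w6')"
```

```text
9.7833 [466.1 185.3  27.7] yaw 33.60756579057528 [-1.6  7.3  0.2] 13.986493568450726
red 163 px 492.3 135.2 x [70.4 79.6 88.4] y [31.7 33.1 34.5] mean y 33.11 z [25. 25. 25.]
blk 33 px 473.0 161.3 x [56.  62.  66.3] y [34.1 34.9 35.7] mean y 34.9 z [27.4 28.4 29.2]
org 1832 px 448.2 158.2 x [45.3 52.6 66.8] y [36.6 49.9 63.6] mean y 50.21 z [26.3 28.9 40.1]
```

Emit:
servo_tool([
  [[0,0,0],[0,0,-2],-1],
  [[0,0,0],[0,0,-2],-1],
  [[0,0,0],[0,0,0],-1],
  [[0,0,0],[0,0,0],-1],
  [[0,0,0],[0,0,0],0],
  [[0,0,0],[0,0,0],0],
  [[0,0,0],[0,0,0],0],
  [[0,0,0],[0,0,0],0],
])

```text
t: 10.5
ee_pos: [466.0, 183.9, 27.3]
orientation: [3.035, 0.809, 0.0]
ft_force: [0.9, 0.8, -0.4]
width: 37.1
grasp_force: 0.0
```

Emit:
servo_tool([
  [[0,0,0.012],[0,0,0],0.3],
  [[0,0,0.016],[0,0,0],0.3],
  [[0.01,-0.01,0.015],[0,0,-6],0.5],
  [[0.02,-0.015,0],[0,0,-7],0.6],
  [[0.02,-0.015,0],[0,0,-7],0.6],
  [[0.02,-0.015,0],[0,0,-7],0.6],
  [[0.021,-0.0095,0],[0,0,-0.7],0.6],
  [[0,0,0],[0,0,0],0.6],
])

```text
t: 11.17
ee_pos: [561.1, 117.9, 70.9]
orientation: [-3.141, -0.054, -0.007]
ft_force: [0.2, -0.4, -0.1]
width: 70.2
grasp_force: 0.0
```

```bash
python3 -c "
from h import *
im,o=look('w7')
h=hsvof(im); G=gauge(cloud(im,o))
p=project(im,[[576,120,27]],o)[0]; print(p)
im2=im['color']; u,v=p.astype(int); cv2.imwrite('pics/w7c.png',cv2.resize(im2[max(0,v-50):v+50,u-60:u+60],None,fx=5,fy=5))
"
```

```text
11.1667 [561.1 117.9  70.9] yaw 1.9842999366788376 [ 0.2 -0.4 -0.1] 70.21752498678974
red 70 px 272.9 185.1 x [71.2 80.6 88.8] y [31.  31.7 32.4] mean y 31.78 z [25. 25. 25.]
blk 6 px 270.5 220.2 x [54.5 55.8 57.6] y [33.  33.4 33.8] mean y 33.41 z [27.9 29.1 29.8]
org 1201 px 251.6 222.9 x [45.5 53.4 67. ] y [35.2 46.6 60. ] mean y 46.64 z [27.1 29.4 40. ]
[271.68800337 207.26870123]
```

```bash
cat >> h.py <<'E'
def align(fn):
    im,o=look(fn); C=im["color"].astype(float); mx=C.max(2); redness=C[...,2]-C[...,:2].max(2)
    p=project(im,[[576,120,27]],o)[0].astype(int)
    u0=p[0]
    R=[];B=[]
    for v in range(p[1]-40,p[1]+35):
        row=redness[v,u0-15:u0+16]; s=slice(u0-15,u0+16); uu=np.arange(u0-15,u0+16)
        hh=cv2.cvtColor(im["color"][v:v+1,s],cv2.COLOR_BGR2HSV)[0].astype(int)
        w=np.where(((hh[:,0]<6)|(hh[:,0]>172))&(hh[:,1]>90),row,0).clip(0)
        if w.sum()>150 and mx[v,u0-12]>150 : R.append((v,(w*uu).sum()/w.sum(),w.sum()))
        d=(110-mx[v,s]).clip(0)
        if d.max()>50: B.append((v,(d*uu).sum()/d.sum(),d.max()))
    return im,o,np.array(R),np.array(B)
E
python3 -c "
from h import *
im,o,R,B=align('w8')
print(R.round(1).tolist());print(B.round(1).tolist())
for z,S in ((25,R),(28.5,B)):
    g=gauge(onplane(im,S[:,:2][:,::-1],z,o)); print(g.round(1)[::2].tolist())
"
```

```text
11.2167 [558.7 118.6  70.4] yaw 2.052141867222474 [-0.2  0.6 -0.4] 70.1995457692956
red 76 px 273.9 182.9 x [71.  79.6 88.4] y [31.  31.8 32.5] mean y 31.79 z [25. 25. 25.]
blk 3
org 1221 px 252.5 219.7 x [45.4 53.4 67.1] y [35.2 46.5 60. ] mean y 46.63 z [27.2 29.3 40.1]
[[169.0, 273.9, 209.0], [170.0, 273.6, 378.0], [171.0, 273.6, 426.0], [172.0, 273.6, 432.0], [173.0, 273.6, 427.0], [174.0, 273.6, 435.0], [175.0, 273.6, 435.0], [176.0, 273.6, 428.0], [177.0, 273.6, 435.0], [178.0, 273.6, 433.0], [179.0, 273.6, 424.0], [180.0, 273.6, 436.0], [181.0, 273.6, 435.0], [182.0, 273.6, 439.0], [183.0, 273.6, 446.0], [184.0, 273.6, 454.0], [190.0, 273.6, 455.0]]
[[202.0, 272.0, 62.0], [203.0, 272.1, 61.0], [204.0, 272.1, 64.0], [205.0, 271.8, 62.0], [206.0, 271.7, 60.0], [207.0, 271.7, 61.0], [208.0, 271.6, 61.0], [209.0, 271.6, 62.0], [210.0, 271.6, 60.0], [211.0, 271.6, 64.0], [212.0, 271.6, 63.0], [213.0, 271.6, 61.0], [214.0, 271.6, 64.0], [215.0, 271.7, 63.0], [216.0, 271.9, 64.0], [217.0, 273.8, 66.0], [218.0, 275.9, 68.0], [219.0, 276.4, 65.0], [220.0, 277.2, 53.0]]
[[89.5, 31.8, 25.0], [88.1, 32.1, 25.0], [86.7, 32.1, 25.0], [85.3, 32.1, 25.0], [83.9, 32.1, 25.0], [82.5, 32.1, 25.0], [81.0, 32.1, 25.0], [79.6, 32.1, 25.0], [74.6, 32.1, 25.0]]
[[66.8, 33.1, 28.5], [65.3, 33.0, 28.5], [63.8, 33.3, 28.5], [62.4, 33.4, 28.5], [60.9, 33.4, 28.5], [59.4, 33.4, 28.5], [58.0, 33.4, 28.5], [56.5, 33.2, 28.5], [55.0, 30.3, 28.5], [53.5, 29.4, 28.5]]
```

```bash
python3 -c "
from h import *
im,o=pickle.load(open('w8.pkl','rb')); c=im['color'][165:245,235:305]; cv2.imwrite('pics/w8c.png',cv2.resize(c,None,fx=7,fy=7,interpolation=cv2.INTER_CUBIC))"
```

```text
(no output)
```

View pics/w8c.png

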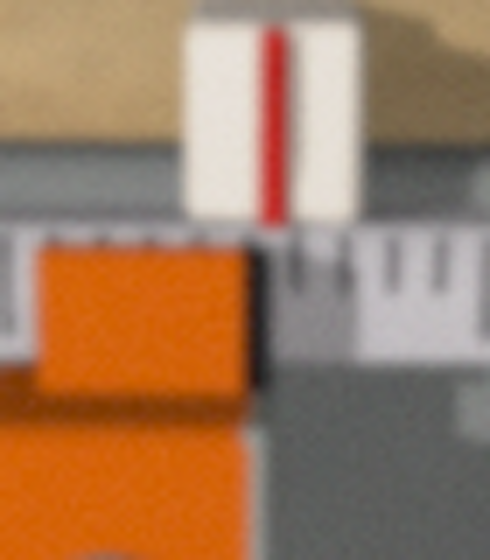

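The crop shows the pointer's centre at x≈259 and the red mark at ≈274, so about 1.3 mm remain before alignment. I'll regrip and creep 3.7° more.

Emit:
servo_tool([
  [[-0.021,0.0105,0],[0,0,6.7],0.3],
  [[-0.02,0.015,0],[0,0,7],0],
  [[-0.02,0.015,0],[0,0,7],0],
  [[-0.02,0.015,0],[0,0,7],0],
  [[-0.01,0.01,-0.014],[0,0,0],0],
  [[0,0,-0.017],[0,0,0],0],
  [[0,0,-0.012],[0,0,0],0],
  [[0,0,0],[0,0,0],-1],
])

```text
t: 11.93
ee_pos: [462.7, 185.1, 25.5]
orientation: [3.034, 0.813, -0.007]
ft_force: [-1.2, 0.6, -0.4]
width: 40.1
grasp_force: 0.0
```

Emit:
servo_tool([
  [[0,0,0],[0,0,0],-1],
  [[0,0,0],[0,0,0],-1],
  [[0,0,0],[0,0,0],-1],
  [[0,0,0],[0,0,0],-1],
  [[0,0,0],[0,0,0],-1],
  [[0,0,0],[0,0,-1.2],-1],
  [[0,0,0],[0,0,-1.2],-1],
  [[0,0,0],[0,0,-1.2],-1],
])

```text
t: 12.6
ee_pos: [466.3, 185.4, 28.0]
orientation: [-3.06, -0.712, -0.001]
ft_force: [-2.7, 2.4, 6.3]
width: 13.8
grasp_force: 30.0
```

Emit:
servo_tool([
  [[0,0,0],[0,0,0],-1],
  [[0,0,0],[0,0,0],-1],
  [[0,0,0],[0,0,0],0],
  [[0,0,0],[0,0,0],0],
  [[0,0,0],[0,0,0],0],
  [[0,0,0],[0,0,0],0],
  [[0,0,0.015],[0,0,0],0.3],
  [[0,0,0.02],[0,0,0],0.6],
])

```text
t: 13.27
ee_pos: [464.5, 184.5, 61.2]
orientation: [3.059, 0.713, -0.006]
ft_force: [1.2, 1.0, 0.5]
width: 50.2
grasp_force: 0.0
```

Emit:
servo_tool([
  [[0.01,-0.01,0.008],[0,0,-6],0.5],
  [[0.02,-0.015,0],[0,0,-7],0.6],
  [[0.02,-0.015,0],[0,0,-7],0.6],
  [[0.02,-0.015,0],[0,0,-4],0.6],
  [[0.021,-0.0105,0],[0,0,-0.1],0.6],
  [[0,0,0],[0,0,0],0.6],
  [[0,0,0],[0,0,0],0.6],
  [[0,0,0],[0,0,0],0.6],
])

```text
t: 13.93
ee_pos: [555.9, 119.5, 69.8]
orientation: [3.141, 0.059, -0.002]
ft_force: [0.5, -0.7, 0.3]
width: 70.4
grasp_force: 0.0
```

```bash
cat > al.py <<'E'
import sys
from h import *
im,o,R,B=align(sys.argv[1])
m=[]
for z,S in ((25,R),(28.5,B)):
    g=gauge(onplane(im,S[:,:2][:,::-1],z,o)); print("px",np.median(S[:,1]).round(2),len(S)); m.append(np.median(g[:,1]))
print("mark",m[0],"ptr",m[1],"ptr-mark",m[1]-m[0])
E
python3 al.py w9
```

```text
13.9333 [555.9 119.5  69.8] yaw 2.149799972728697 [ 0.5 -0.7  0.3] 70.39991666258055
red 56 px 275.5 178.7 x [70.5 80.1 89.4] y [31.4 32.1 32.2] mean y 31.83 z [25. 25. 25.]
blk 13 px 275.0 205.3 x [54.6 62.5 66.7] y [32.  32.1 32.1] mean y 32.05 z [27.2 28.1 28.8]
org 1230 px 255.6 215.8 x [45.6 53.4 67.3] y [34.  45.4 58.7] mean y 45.48 z [27.1 29.2 40. ]
px 275.46 22
px 275.17 19
mark 31.851986201605392 ptr 31.920041405796752 ptr-mark 0.06805520419136002
```

The pointer is now within 0.1 mm of the mark, reached from the left. Next is the offcut: I'll check clearance to the orange case near it and compute the placing target.

```bash
python3 - <<'E'
from h import *
for n in ("side0","scene0","w1"):
    im,o=pickle.load(open(n+".pkl","rb")); P=cloud(im,o); ok=im["range_z"]>0
    for lo,hi in ((-430,-300),):
        m=ok&(P[...,1]>lo)&(P[...,1]<hi)&(P[...,2]>38)&(P[...,2]<140)&(P[...,0]>470)&(P[...,0]<640)
        if m.sum(): print(n,m.sum(),"x",np.percentile(P[m][:,0],[2,10,50]),"z",np.percentile(P[m][:,2],[50,98]))
    m=ok&(P[...,0]>250)&(P[...,0]<560)&(P[...,1]>-330)&(P[...,1]<40)&(P[...,2]>35)&(P[...,2]<300)
    if m.sum(): print(" path",m.sum(),np.percentile(P[m],[2,50,98],axis=0).round().tolist())
c,s=np.cos(A),np.sin(A)
for g in ((38,-4.6),(35,-12)):
    d=np.array(g)-[-43,100]; print(g,KN+[c*d[0]-s*d[1],s*d[0]+c*d[1]])
E
```

```text
side0 1576 x [525.37250052 535.44442504 578.49889621] z [66.57775544 69.35820305]
 path 712 [[287.0, -328.0, 36.0], [525.0, -243.0, 62.0], [559.0, -78.0, 69.0]]
scene0 401 x [523.88551856 540.80159936 611.5883981 ] z [64.50408659 67.62529744]
 path 391 [[285.0, -326.0, 36.0], [316.0, -106.0, 53.0], [526.0, -70.0, 67.0]]
w1 276 x [537.19622996 537.75738706 539.06231947] z [47.18442087 64.19092723]
 path 2049 [[288.0, -330.0, 36.0], [337.0, -111.0, 52.0], [356.0, -91.0, 288.0]]
(38, -4.6) [550.33458008  81.96944225]
(35, -12) [547.57503784  74.47645042]
```

Emit:
servo_tool([
  [[0,-0.01,0.035],[0,0,0],0.6],
  [[0,-0.01,0.03],[0,0,0],0.6],
  [[-0.0097,-0.0379,0],[0,0,6],0.6],
  [[-0.0097,-0.0379,0],[0,0,6],0.6],
  [[-0.0097,-0.0379,0],[0,0,6],0.6],
  [[-0.0097,-0.0379,0],[0,0,6],0.6],
  [[-0.0097,-0.0379,0],[0,0,6],0.6],
  [[-0.0097,-0.0379,0],[0,0,6],0.6],
])

```text
t: 14.65
ee_pos: [497.2, -128.3, 135.3]
orientation: [-2.965, -1.037, 0.001]
ft_force: [0.9, 0.7, 0.0]
width: 70.1
grasp_force: 0.0
```

Emit:
servo_tool([
  [[-0.0097,-0.0379,0],[0,0,6],0.6],
  [[-0.0097,-0.0379,0],[0,0,6],0.6],
  [[-0.0097,-0.0379,0],[0,0,6],0.6],
  [[-0.0097,-0.0379,0],[0,0,6],0.6],
  [[-0.0097,-0.0379,0],[0,0,6],0.6],
  [[-0.0097,-0.0379,0],[0,0,4.6],0.6],
  [[0,0,0],[0,0,0],0.6],
  [[0,0,0],[0,0,0],0.6],
])

```text
t: 15.32
ee_pos: [439.6, -355.6, 135.0]
orientation: [-2.532, -1.859, -0.0]
ft_force: [-0.2, 0.1, -0.6]
width: 69.9
grasp_force: 0.0
```

```bash
cat > oc.py <<'E'
import sys
from h import *
cx,cy,z0=map(float,sys.argv[2:5])
im,o=snap('wrist',sys.argv[1]); P=cloud(im,o); h=hsvof(im); Z=P[...,2]; r=np.array(o['orientation'])
m=(abs(Z-z0)<4)&(h[...,1]<100)&(h[...,2]>110)&(abs(P[...,0]-cx)<60)&(abs(P[...,1]-cy)<60)
print(np.round(o['ee_pos'],1),"yaw",2*np.degrees(np.arctan2(r[1],r[0]))%360,o['t'],o['width'],np.round(o['ft_force'],1))
print(m.sum(),np.median(Z[m]),cv2.minAreaRect(P[m][:,:2].astype(np.float32)))
E
python3 oc.py w10 440 -355 29.5
```

```text
[ 439.6 -355.6  135. ] yaw 72.56662154798317 15.3167 69.92738068660857 [-0.2  0.1 -0.6]
2799 29.356853926429665 ((439.69281005859375, -354.53765869140625), (70.05900573730469, 33.72058868408203), 73.52032470703125)
```

Emit:
servo_tool([
  [[0,0.001,-0.035],[0,0,0.6],0.4],
  [[0,0,-0.035],[0,0,0],0.3],
  [[0,0,-0.035],[0,0,0],0.2],
  [[0,0,-0.025],[0,0,0],0.2],
  [[0,0,-0.01],[0,0,0],0.2],
  [[0,0,-0.004],[0,0,0],0.2],
  [[0,0,0],[0,0,0],0],
  [[0,0,0],[0,0,0],-1],
])

```text
t: 16.03
ee_pos: [441.6, -354.1, -7.5]
orientation: [2.518, 1.877, 0.001]
ft_force: [-0.1, 1.0, 0.7]
width: 42.8
grasp_force: 0.0
```

Emit:
servo_tool([
  [[0,0,0],[0,0,0],-1],
  [[0,0,0],[0,0,0],-1],
  [[0,0,0],[0,0,0],-1],
  [[0,0,0],[0,0,0],-1],
  [[0,0,0],[0,0,0],-1],
  [[0,0,0],[0,0,0],-1],
  [[0,0,0],[0,0,0],-1],
  [[0,0,0.004],[0,0,0],-1],
])

```text
t: 16.7
ee_pos: [440.8, -354.4, -4.0]
orientation: [2.519, 1.876, 0.0]
ft_force: [-0.4, -0.5, -0.7]
width: 33.5
grasp_force: 30.0
```

Emit:
servo_tool([
  [[0,0,0.035],[0,0,0],-1],
  [[0,0,0.035],[0,0,0],-1],
  [[0,0,0.03],[0,0,0],-1],
  [[0.0097,0.039,0],[0,0,1.7],-1],
  [[0.0097,0.039,0],[0,0,1.7],-1],
  [[0.0097,0.039,0],[0,0,1.7],-1],
  [[0.0097,0.039,0],[0,0,1.7],-1],
  [[0.0097,0.039,0],[0,0,1.7],-1],
])

```text
t: 17.37
ee_pos: [489.1, -157.8, 96.1]
orientation: [2.372, 2.058, 0.001]
ft_force: [0.9, -0.3, -0.4]
width: 34.0
grasp_force: 30.0
```

Emit:
servo_tool([
  [[0.0097,0.039,0],[0,0,1.7],-1],
  [[0.0097,0.039,0],[0,0,1.7],-1],
  [[0.0097,0.039,0],[0,0,1.7],-1],
  [[0.0097,0.039,0],[0,0,1.7],-1],
  [[0.0097,0.039,0],[0,0,1.7],-1],
  [[0.007,0.034,-0.01],[0,0,1.5],-1],
  [[0,0,-0.015],[0,0,0],-1],
  [[0,0,0],[0,0,0],-1],
])

```text
t: 18.03
ee_pos: [543.3, 71.5, 68.9]
orientation: [-2.18, -2.26, 0.003]
ft_force: [-0.8, -0.1, -1.1]
width: 34.1
grasp_force: 30.0
```

```bash
python3 - <<'E'
from h import *
im,o=snap('wrist','w11'); P=cloud(im,o); G=gauge(P); h=hsvof(im); r=np.array(o['orientation'])
print(o['t'],np.round(o['ee_pos'],1),"yaw",2*np.degrees(np.arctan2(r[1],r[0])),o['width'],np.round(o['ft_force'],1), "gauge TCP",gauge(np.array(o['ee_pos'])))
R=cv2.Rodrigues(r)[0]; T=(P-np.array(o["ee_pos"]))@R
m=(h[...,1]<100)&(h[...,2]>110)&(abs(T[...,1])<25)&(abs(T[...,0])<60)&(T[...,2]<0)&(T[...,2]>-40)
print(m.sum(), "block in tool: z",np.percentile(T[m][:,2],[5,50,95]),"x",np.percentile(T[m][:,0],[1,99]),"y",np.percentile(T[m][:,1],[1,99]))
top=m&(abs(T[...,2]-np.percentile(T[m][:,2],20))<4)
print(cv2.minAreaRect(T[top][:,:2].astype(np.float32)),"max x by top",np.percentile(T[top][:,0],99))
meas(im,o)
E
```

```text
18.0333 [543.3  71.5  68.9] yaw -267.9438315895245 34.09636169585008 [-0.8 -0.1 -1.1] gauge TCP [ 30.63003564 -14.84640441  68.90171264]
8938 block in tool: z [-37.43674946 -36.40827213 -22.81860692] x [-28.01208488  34.39676615] y [-16.43756838  16.48666248]
((2.5076332092285156, 0.11730384826660156), (34.55435562133789, 64.20393371582031), 89.73914337158203) max x by top 34.16979392845423
red 71 px 345.5 161.3 x [70.4 78.3 88.4] y [31.2 32.2 33. ] mean y 32.1 z [25. 25. 25.]
blk 12 px 323.3 162.2 x [59.2 63.6 66. ] y [30.5 31.9 32.1] mean y 31.71 z [22.9 28.3 28.9]
org 1150 px 313.0 142.4 x [45.3 55.1 66.6] y [33.9 45.1 59.5] mean y 45.22 z [27.1 28.8 40.2]
```

Emit:
servo_tool([
  [[0.001,0.002,-0.02],[0,0,-0.2],-1],
  [[0.001,0.002,-0.02],[0,0,0],-1],
  [[0.001,0.001,-0.015],[0,0,0],-1],
  [[0,0,-0.004],[0,0,0],-1],
  [[0,0,0],[0,0,0],-1],
  [[0,0,0],[0,0,0],-1],
  [[0,0,0],[0,0,0],-1],
  [[0,0,0],[0,0,0],-1],
])

```text
t: 18.75
ee_pos: [548.3, 74.6, 12.5]
orientation: [2.189, 2.252, 0.002]
ft_force: [-0.4, -0.2, -1.0]
width: 33.6
grasp_force: 30.0
```

Emit:
servo_tool([
  [[0,0,-0.001],[0,0,0],-1],
  [[0,0,-0.001],[0,0,0],-1],
  [[0,0,-0.001],[0,0,0],-1],
  [[0,0,0],[0,0,0],-1],
  [[0,0,0],[0,0,0],-1],
  [[0,0,0],[0,0,0],-1],
  [[0,0,0],[0,0,0],-1],
  [[0,0,0],[0,0,0],-1],
])

```text
t: 19.42
ee_pos: [547.5, 74.9, 8.2]
orientation: [-2.189, -2.253, 0.0]
ft_force: [-0.7, 0.9, -0.7]
width: 33.7
grasp_force: 30.0
```

Emit:
servo_tool([
  [[0,0,-0.001],[0,0,0],-1],
  [[0,0,-0.001],[0,0,0],-1],
  [[0,0,-0.001],[0,0,0],-1],
  [[0,0,0],[0,0,0],-1],
  [[0,0,0],[0,0,0],-1],
  [[0,0,0],[0,0,0],-1],
  [[0,0,0],[0,0,0],-1],
  [[0,0,0],[0,0,0],-1],
])

```text
t: 20.08
ee_pos: [547.5, 74.8, 5.3]
orientation: [-2.189, -2.253, -0.0]
ft_force: [0.3, -0.4, -0.6]
width: 34.0
grasp_force: 30.0
```

Emit:
servo_tool([
  [[0,0,-0.0005],[0,0,0],-1],
  [[0,0,-0.0005],[0,0,0],-1],
  [[0,0,0],[0,0,0],-1],
  [[0,0,0],[0,0,0],-1],
  [[0,0,0],[0,0,0],-1],
  [[0,0,0],[0,0,0],-1],
  [[0,0,0],[0,0,0],-1],
  [[0,0,0],[0,0,0],-1],
])

```text
t: 20.75
ee_pos: [547.6, 74.9, 4.9]
orientation: [2.189, 2.253, 0.0]
ft_force: [-2.8, 0.4, 6.8]
width: 33.6
grasp_force: 30.0
```

Bed contact is felt. I'll ease up by 0.7 mm and slide to the fence.

Emit:
servo_tool([
  [[0,0,0.0007],[0,0,0],-1],
  [[0.001,0,0],[0,0,0],-1],
  [[0.001,0,0],[0,0,0],-1],
  [[0.0005,0,0],[0,0,0],-1],
  [[0,0,0],[0,0,0],-1],
  [[0,0,0],[0,0,0],-1],
  [[0,0,0],[0,0,0],-1],
  [[0,0,0],[0,0,0],-1],
])

```text
t: 21.42
ee_pos: [549.3, 74.9, 5.0]
orientation: [-2.188, -2.252, 0.002]
ft_force: [-3.8, 0.8, 4.7]
width: 34.0
grasp_force: 30.0
```

Emit:
servo_tool([
  [[0.0005,0,0],[0,0,0],-1],
  [[0.0005,0,0],[0,0,0],-1],
  [[0,0,0],[0,0,0],-1],
  [[0,0,0],[0,0,0],-1],
  [[0,0,0],[0,0,0],-1],
  [[0,0,0],[0,0,0],-1],
  [[0,0,0],[0,0,0],-1],
  [[0,0,0],[0,0,0],-1],
])

```text
t: 22.08
ee_pos: [549.3, 74.8, 5.0]
orientation: [-2.188, -2.252, 0.004]
ft_force: [-6.2, 0.5, 8.5]
width: 33.9
grasp_force: 30.0
```

Fence contact (−6 N). Now sliding left toward the stop, about 7.5 mm away.

Emit:
servo_tool([
  [[-0.0005,0,0.0003],[0,0,0],-1],
  [[0,0.0015,0],[0,0,0],-1],
  [[0,0.0015,0],[0,0,0],-1],
  [[0,0.0015,0],[0,0,0],-1],
  [[-0.0002,0.001,0],[0,0,0],-1],
  [[0,0,0],[0,0,0],-1],
  [[0,0,0],[0,0,0],-1],
  [[0,0,0],[0,0,0],-1],
])

```text
t: 22.75
ee_pos: [549.1, 79.7, 5.0]
orientation: [-2.188, -2.253, 0.004]
ft_force: [-5.3, -3.5, 4.6]
width: 34.2
grasp_force: 30.0
```

```bash
python3 -c "
from h import *
im,o=look('w12')
P=cloud(im,o); G=gauge(P); h=hsvof(im)
m=(h[...,1]<100)&(h[...,2]>110)&(abs(G[...,2]-41.5)<3.5)&(abs(G[...,0]-38)<30)&(abs(G[...,1]+8)<50)
print('block',m.sum(),cv2.minAreaRect(G[m][:,:2].astype(np.float32)),np.percentile(G[m][:,1],99.5))
"
```

```text
22.75 [549.1  79.7   5. ] yaw 91.65677148412573 [-5.3 -3.5  4.6] 34.174598225997286
red 158 px 358.1 193.4 x [70.4 78.8 88.6] y [31.6 32.6 33.7] mean y 32.44 z [25. 25. 25.]
blk 154 px 316.2 246.6 x [53.6 54.5 66.3] y [-12.3   2.4  33. ] mean y 11.2 z [27.5 48.  54.2]
org 2250 px 312.9 168.9 x [45.3 54.6 66.9] y [34.1 46.  60.5] mean y 46.11 z [27.1 28.9 40.1]
block 8363 ((39.45104217529297, 2.673847198486328), (46.1765022277832, 80.12393188476562), 5.8721842765808105) 40.22356195796372
```

Emit:
servo_tool([
  [[-0.0002,0.0005,0.0002],[0,0,0],-1],
  [[0,0.0005,0],[0,0,0],-1],
  [[0,0.0005,0],[0,0,0],-1],
  [[0,0,0],[0,0,0],-1],
  [[0,0,0],[0,0,0],-1],
  [[0,0,0],[0,0,0],-1],
  [[0,0,0],[0,0,0],-1],
  [[0,0,0],[0,0,0],-1],
])

```text
t: 23.47
ee_pos: [549.1, 81.6, 5.0]
orientation: [-2.188, -2.253, 0.003]
ft_force: [-4.7, -2.4, 0.6]
width: 33.9
grasp_force: 30.0
```

Emit:
servo_tool([
  [[0,0.0005,0],[0,0,0],-1],
  [[0,0,0],[0,0,0],-1],
  [[0,0,0],[0,0,0],-1],
  [[0,0,0],[0,0,0],-1],
  [[0,0,0],[0,0,0],-1],
  [[0,0,0],[0,0,0],-1],
  [[0,0,0],[0,0,0],-1],
  [[0,0,0],[0,0,0],-1],
])

```text
t: 24.13
ee_pos: [549.1, 82.1, 5.0]
orientation: [-2.188, -2.253, 0.003]
ft_force: [-4.8, -2.5, 0.7]
width: 33.4
grasp_force: 30.0
```

Emit:
servo_tool([
  [[0,0.0005,0],[0,0,0],-1],
  [[0,0,0],[0,0,0],-1],
  [[0,0,0],[0,0,0],-1],
  [[0,0,0],[0,0,0],-1],
  [[0,0,0],[0,0,0],-1],
  [[0,0,0],[0,0,0],-1],
  [[0,0,0],[0,0,0],-1],
  [[0,0,0],[0,0,0],-1],
])

```text
t: 24.8
ee_pos: [549.1, 82.6, 5.0]
orientation: [-2.188, -2.253, 0.003]
ft_force: [-4.7, -2.7, 0.6]
width: 33.8
grasp_force: 30.0
```

Emit:
servo_tool([
  [[0,0.0004,0],[0,0,0],-1],
  [[0,0,0],[0,0,0],-1],
  [[0,0,0],[0,0,0],-1],
  [[0,0,0],[0,0,0],-1],
  [[0,0.0002,0],[0,0,0],-1],
  [[0,0,0],[0,0,0],-1],
  [[0,0,0],[0,0,0],-1],
  [[0,0,0],[0,0,0],-1],
])

```text
t: 25.47
ee_pos: [549.1, 83.2, 5.0]
orientation: [-2.188, -2.253, 0.003]
ft_force: [-3.0, -3.0, 0.4]
width: 34.0
grasp_force: 30.0
```

Emit:
servo_tool([
  [[0,0.0004,0],[0,0,0],-1],
  [[0,0,0],[0,0,0],-1],
  [[0,0,0],[0,0,0],-1],
  [[0,0,0],[0,0,0],-1],
  [[0,0,0],[0,0,0],-1],
  [[0,0,0],[0,0,0],-1],
  [[0,0,0],[0,0,0],-1],
  [[0,0,0],[0,0,0],-1],
])

```text
t: 26.13
ee_pos: [549.1, 83.6, 5.0]
orientation: [-2.188, -2.253, 0.003]
ft_force: [-4.4, -3.2, 0.4]
width: 33.7
grasp_force: 30.0
```

```bash
python3 -c "
from h import *
im,o=look('w13')
G=gauge(cloud(im,o)); h=hsvof(im)
# along gauge x=35..50 column at stop/ block: print class along gauge y at block-top height
for v,u in [tuple(map(int,project(im,[[547,y,42]],o)[0][::-1])) for y in range(108,128,1)]:
    print((u,v),h[v,u].tolist(),G[v,u].round(1).tolist())
"
```

```text
26.1333 [549.1  83.6   5. ] yaw 91.66322214114308 [-4.4 -3.2  0.4] 33.65637882908896
red 173 px 358.5 200.9 x [70.4 79.9 88.4] y [31.2 32.3 33.4] mean y 32.36 z [25. 25. 25.]
blk 138 px 315.7 252.3 x [53.6 54.5 66.1] y [-8.4  6.  32.8] mean y 12.45 z [27.6 48.8 54.3]
org 2224 px 312.6 176.9 x [45.3 54.7 66.8] y [34.  46.1 61. ] mean y 46.16 z [27.1 28.9 40.1]
(271, 232) [19, 54, 213] [35.2, 21.7, 41.7]
(271, 230) [17, 53, 216] [35.2, 22.8, 42.1]
(271, 228) [20, 58, 217] [35.2, 23.8, 42.1]
(271, 226) [18, 54, 219] [35.2, 24.5, 41.3]
(271, 224) [19, 55, 222] [35.2, 26.1, 43.1]
(272, 222) [20, 53, 223] [35.6, 26.5, 41.3]
(272, 220) [19, 53, 221] [35.7, 27.6, 41.5]
(272, 218) [19, 53, 223] [35.7, 28.4, 41.1]
(272, 216) [20, 53, 223] [35.7, 29.5, 41.6]
(272, 214) [19, 56, 219] [35.7, 30.4, 41.2]
(272, 212) [19, 54, 175] [35.7, 31.1, 40.5]
(272, 210) [22, 19, 144] [35.7, 31.9, 39.6]
(272, 207) [10, 127, 201] [35.7, 33.4, 40.0]
(272, 205) [12, 228, 218] [35.7, 34.4, 40.2]
(272, 203) [13, 238, 221] [35.7, 34.9, 38.3]
(272, 201) [13, 239, 220] [35.7, 36.3, 40.0]
(272, 199) [13, 232, 222] [35.7, 37.0, 38.9]
(272, 197) [13, 237, 222] [35.7, 37.8, 38.4]
(272, 195) [13, 234, 202] [35.7, 39.1, 39.9]
(272, 193) [10, 155, 156] [35.7, 39.8, 38.9]
```

Emit:
servo_tool([
  [[0,0.0003,0],[0,0,0],-1],
  [[0,0,0],[0,0,0],-1],
  [[0,0,0],[0,0,0],-1],
  [[0,0,0],[0,0,0],-1],
  [[0,0,0],[0,0,0],-1],
  [[0,0,0],[0,0,0],-1],
  [[0,0,0],[0,0,0],-1],
  [[0,0,0],[0,0,0],-1],
])

```text
t: 26.85
ee_pos: [549.0, 83.6, 5.0]
orientation: [-2.188, -2.253, 0.003]
ft_force: [-4.1, -4.4, 1.2]
width: 34.1
grasp_force: 30.0
```

Emit:
servo_tool([
  [[0,0.0003,0],[0,0,0],-1],
  [[0,0,0],[0,0,0],-1],
  [[0,0,0],[0,0,0],-1],
  [[0,0,0],[0,0,0],-1],
  [[0,0,0],[0,0,0],-1],
  [[0,0,0],[0,0,0],-1],
  [[0,0,0],[0,0,0],-1],
  [[0,0,0],[0,0,0],-1],
])

```text
t: 27.52
ee_pos: [549.1, 83.6, 5.0]
orientation: [-2.188, -2.253, 0.004]
ft_force: [-4.8, -6.4, 1.1]
width: 33.8
grasp_force: 30.0
```

Stop contact: position stalls at 83.6 and fy grows to −6 N. Releasing and lifting clear.

Emit:
servo_tool([
  [[0,0,-0.0004],[0,0,0],-1],
  [[0,0,0],[0,0,0],-1],
  [[0,0,0],[0,0,0],0.1],
  [[0,0,0],[0,0,0],0.1],
  [[0,0,0],[0,0,0],0.1],
  [[0,0,0],[0,0,0],0.1],
  [[0,0,0.005],[0,0,0],0.1],
  [[0,0,0.01],[0,0,0],0.1],
])

```text
t: 28.18
ee_pos: [549.5, 84.5, 19.7]
orientation: [-2.188, -2.253, 0.002]
ft_force: [-0.4, 0.1, -0.0]
width: 48.5
grasp_force: 0.0
```

Emit:
servo_tool([
  [[0,0,0.02],[0,0,0],0.3],
  [[0,0,0.03],[0,0,0],0.6],
  [[0.002,0.008,0.01],[0,0,-7],0.8],
  [[0.002,0.008,0],[0,0,-7],0.8],
  [[0.002,0.008,0],[0,0,-7],0.8],
  [[0.002,0.008,0],[0,0,-7],0.8],
  [[0,0.004,0],[0,0,-7],0.8],
  [[0,0,0],[0,0,-7],0.8],
])

```text
t: 28.85
ee_pos: [558.6, 121.4, 81.2]
orientation: [2.854, 1.312, 0.002]
ft_force: [-0.9, -0.0, 0.6]
width: 78.5
grasp_force: 0.0
```

Emit:
servo_tool([
  [[0,0,0],[0,0,-7],0.8],
  [[0,0,0],[0,0,-7],0.8],
  [[0,0,0],[0,0,-7],0.8],
  [[0,0,0],[0,0,-7],0.8],
  [[0,0,0],[0,0,-7],0.8],
  [[0,0,0],[0,0,-7],0.8],
  [[0,0,0],[0,0,-5.7],0.8],
  [[0,0,0],[0,0,0],0.8],
])

```text
t: 29.52
ee_pos: [558.5, 120.6, 81.0]
orientation: [-3.141, -0.048, -0.002]
ft_force: [1.0, -0.2, -0.3]
width: 79.2
grasp_force: 0.0
```

```bash
python3 al.py w14; python3 - <<'E'
from h import *
im,o=pickle.load(open("w14.pkl","rb")); G=gauge(cloud(im,o)); h=hsvof(im); ok=im["range_z"]>0
m=ok&(h[...,1]<110)&(h[...,2]>110)&(abs(G[...,2]-41.5)<3)&(abs(G[...,0]-38)<40)&(abs(G[...,1]+5)<60)
n,L,st,_=cv2.connectedComponentsWithStats(cv2.morphologyEx(m.astype(np.uint8),cv2.MORPH_OPEN,np.ones((3,3)))); i=1+st[1:,4].argmax(); g=G[L==i]
print("block top",st[i],np.median(g[:,2]),cv2.minAreaRect(g[:,:2].astype(np.float32)))
# plane tilt
a=np.c_[g[:,:2],np.ones(len(g))]; print("tilt",np.linalg.lstsq(a,g[:,2],rcond=None)[0][:2])
# fence face / stop gaps: profile along gauge y at x=35, and along gauge x at y=-5
c,s=np.cos(A),np.sin(A)
def W(x,y,z): d=np.array([x+43,y-100]); return [KN[0]+c*d[0]-s*d[1],KN[1]+s*d[0]+c*d[1],z]
for nm,pts in (("y",[W(38,y,40) for y in np.arange(27,36,.7)]),("x",[W(x,-5,42) for x in np.arange(50,66,1)])):
    print(nm,[(h[v,u].tolist(),G[v,u].round(1).tolist()) for u,v in project(im,pts,o).round().astype(int)])
E
```

```text
29.5167 [558.5 120.6  81. ] yaw 1.7634756723642226 [ 1.  -0.2 -0.3] 79.17306216170736
red 51 px 276.5 179.7 x [70.5 79.5 89.1] y [31.4 32.2 32.2] mean y 31.81 z [25. 25. 25.]
blk 13 px 276.0 206.0 x [55.5 59.8 66.6] y [32.2 32.2 32.2] mean y 32.18 z [27.6 28.5 29. ]
org 1107 px 257.8 215.0 x [45.3 53.4 67.3] y [34.3 45.4 58.7] mean y 45.46 z [27.2 29.2 39.9]
px 276.4 15
px 276.21 17
mark 31.879468258884245 ptr 32.02377538319682 ptr-mark 0.14430712431257575
block top [ 275  219  101   45 3948] 41.32304381026147 ((37.15956115722656, -3.0916519165039062), (72.09300231933594, 34.252498626708984), 89.81938171386719)
tilt [-0.00455881 -0.00155284]
y [([17, 57, 202], [38.1, 27.2, 41.2]), ([18, 59, 199], [37.8, 27.9, 40.4]), ([18, 57, 201], [38.1, 28.6, 41.2]), ([18, 56, 199], [38.4, 29.3, 42.0]), ([18, 53, 189], [38.0, 30.0, 40.9]), ([18, 47, 168], [38.3, 30.8, 41.7]), ([21, 33, 146], [37.3, 31.5, 39.2]), ([16, 44, 152], [37.7, 32.2, 40.0]), ([10, 97, 174], [37.3, 32.9, 39.1]), ([10, 163, 194], [37.3, 33.7, 39.0]), ([10, 163, 194], [37.3, 33.7, 39.0]), ([12, 216, 204], [37.7, 34.4, 40.0]), ([13, 236, 209], [37.9, 35.1, 40.7])]
x [([19, 57, 197], [49.8, -5.3, 42.1]), ([19, 58, 206], [50.7, -5.6, 40.4]), ([19, 58, 203], [51.9, -5.3, 41.5]), ([19, 58, 203], [52.6, -5.3, 41.4]), ([19, 56, 163], [53.7, -5.4, 40.2]), ([18, 60, 141], [54.2, -5.5, 39.5]), ([18, 58, 128], [54.3, -5.9, 37.4]), ([19, 59, 122], [53.9, -6.8, 31.3]), ([18, 59, 121], [53.9, -7.2, 28.9]), ([19, 55, 112], [53.9, -7.6, 26.3]), ([9, 18, 141], [53.6, -8.6, 19.9]), ([168, 7, 172], [55.0, -8.2, 21.9]), ([150, 5, 189], [56.6, -8.1, 22.1]), ([160, 8, 195], [57.2, -8.2, 21.3]), ([160, 8, 193], [57.9, -8.3, 20.9]), ([160, 4, 190], [59.5, -8.2, 21.1])]
```

Pointer and mark are still aligned, and the block is flat, parallel and at the stop. One offline check: the fence face line beside the block against the block face.

```bash
python3 - <<'E'
from h import *
im,o=pickle.load(open("w14.pkl","rb")); h=hsvof(im)
c,s=np.cos(A),np.sin(A)
def W(x,y,z): d=np.array([x+43,y-100]); return [KN[0]+c*d[0]-s*d[1],KN[1]+s*d[0]+c*d[1],z]
V=im["color"].max(2).astype(float)
# fence-top plane z=21.5: edge by brightness at several y
for y in (-45,-48,-52,-58,0,-10,-20):
    xs=np.arange(49,60,.5); p=project(im,[W(x,y,21.5) for x in xs],o).astype(np.float32)
    if p[:,0].max()>555: print(y,"out",p[0]); continue
    print(y,cv2.remap(V.astype(np.float32),p[:,0].reshape(-1,1),p[:,1].reshape(-1,1),1).ravel().round().astype(int).tolist())
E
```

```text
-45 [92, 92, 94, 92, 91, 91, 92, 95, 101, 117, 140, 162, 179, 190, 193, 193, 192, 191, 190, 191, 191, 188]
-48 [93, 93, 96, 95, 95, 95, 96, 97, 102, 116, 139, 162, 180, 188, 191, 192, 191, 192, 193, 192, 190, 189]
-52 [118, 125, 131, 126, 122, 118, 113, 108, 110, 122, 142, 163, 180, 189, 192, 192, 192, 192, 192, 191, 190, 188]
-58 [132, 133, 134, 131, 129, 127, 122, 117, 116, 125, 142, 163, 180, 188, 191, 192, 191, 190, 189, 188, 188, 188]
0 [137, 133, 130, 128, 126, 124, 121, 119, 119, 124, 137, 158, 175, 183, 188, 191, 193, 193, 191, 190, 190, 192]
-10 [131, 128, 126, 125, 124, 123, 119, 116, 115, 122, 138, 158, 176, 185, 190, 193, 192, 191, 191, 192, 192, 191]
-20 [129, 126, 124, 120, 117, 118, 115, 112, 113, 121, 135, 155, 174, 185, 189, 191, 192, 192, 192, 193, 193, 192]
```

The fence edge is at x≈54.0, the block face is at ≈54.0, and there is no dark gap between them. Handing in.

```bash
python3 -c "
from workcell import close_job
print(close_job())"
```

```text
the job is handed in; nothing more can be done
None
```

The job is handed in at about 29.5 s of the 54 s: the stop was backed off to about 8 mm left of the red mark and wound up rightward to it (pointer within about 0.15 mm), and the thick offcut lies flat against the fence and the stop face with the gripper clear.

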